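Dispense one reference disc and push it onto the green square

ROBOT

A 6-joint arm with a two-finger parallel gripper is mounted at the origin on a cart in front of the work surface, level with it; the furniture and walls round the work are solid. World frame = base frame: x ahead of the robot, y to its left, z up, the work surface at z = 0. Lengths are in m, angles in rad, forces in N, time in s.
With the tool pointing down it reaches from about 0.275 to 0.85 m from the base axis. Payload 5.2 kg.
Tool frame: the origin (TCP) lies at the very end of the fingers, on their centre line; the grasp point (between the pads) lies 19 mm behind it; z points along the fingers, x is the direction in which the jaws open and shut, and the axes are right-handed (so a half turn about z gives the same grasp; the last joint's range is limited). The gripper opens to 85 mm and grips with 20 to 120 N. Pads are 22 mm wide; open, the fingers measure 114 mm over their backs; the gripper's body (76 mm by 85 mm) begins 54 mm behind the grasp point. The pads swing forward as they close: fully open they stand 13 mm farther back than shut.
Start: joints at [-1.523, 0.259, 1.535, -0, 1.348, -0.203], TCP at [0.137, -0.533, 0.231] pointing down, gripper open.
Joint ranges: [-3.14, 3.14], [-0.91, 2.08], [0.19, 2.58], [-1.22, 4.36], [0.22, 2.71], [-3.12, 3.12]. Speed limits (rad/s): [2.57, 2.57, 3.14, 3.14, 3.14, 3.14].

INTERFACE

Orientations are given as a 3x3 rotation matrix whose columns are the frame's x, y, z axes.
In Python, from rig import state, imaging, r gives the robot as it stands.
- The arm moves only by the shell command python3 -m inch 'ROWS' [FORCE]. ROWS is JSON, a list of rows, each an object of numbers: "dx", "dy", "dz": the shift along the tool's x, y, z in mm; "roll": the turn about the tool's z in degrees; "jaw": the opening, from 0 (shut) to 1 (fully open). In form: [{"dx": .., "dy": .., "dz": .., "roll": .., "jaw": ..}, ...]. A call has 1 to 20 rows; each row shifts and turns the commanded pose from where the row before left it, along the tool's axes as they then stand; what a row does not reach is not made up. A row lasts 1/12 s, in which the tool goes at most 41.7 mm and 7.16 degrees, less where a joint would pass 70% of its speed; a pose out of reach is approached as far as the arm can. A call with a gripper value outside its range is refused whole. The fingers move at their own pace and stop on an object; FORCE is the grip in N (left out, the last holds). Time passes only in rows, so rows that do not move let the fingers close. It gives the time, the measured TCP pose, the force and the opening at its end, in the units of the state.
- state(): the state, without advancing time (a new reading comes with each control period).
- imaging.read_camera(name): name is "side" or "top"; returns a dict with "pixels" (420x560x3 uint8, red, green, blue), "K" (3x3 intrinsics, pixels), "k1" (the pictures are not rectified: a ray, as slopes to the right and down, at radius r is drawn at 1 + k1 r^2 times it, then the intrinsics apply), "eye" and "rotation" of the camera in the world. Camera axes: x right, y down, z forward; pixel columns grow to the right and rows downward; lengths in m; the calibration is good to about 2 mm. A picture is of the moment at which its call begins. There is no depth.
- r.hand_in(): hands the job in, once; it reports no verdict.
The state is a dict: "clock": time; "qpos": joint angles; "dq": joint speeds; "effort": joint torques, N m; "eef_pos": TCP position; "eef_rot": TCP orientation; "wrist_force": force on the tool from outside, world axes, zero at the start; "wrist_torque": the same for the moment, N m; "finger_gap": finger opening in m.
Only numpy, scipy, OpenCV 4.12 (cv2) and the standard library are available. Lean on these libraries where they do the work, as an engineer would, in place of code of your own. Each camera call takes 0.05 s, during which the arm holds its last target.

TASK

Press the blue plunger of the disc dispenser right down once and let it rise again, so that a single metal disc is pushed out onto the worktop. Then, with the fingertips, push that disc across the worktop until it lies wholly inside the green taped square. Do not pick up or lift anything; the other two discs stay in the dispenser, and the vial, the bottle and the tweezers stay where they are.

Things in the scene. Friction and masses are not known exactly. Their poses are not given: they have to be found in the camera images.
- dispenser: Grey bench dispenser fixed to the worktop, 120 mm long (x -22 to 97 mm), 82 mm wide at its feet. Origin: on the worktop, on the axis of its disc stack; outlet side -x, z up. Disc well (x and y within 24 mm) 50 mm high, open on top, clear window in front over an outlet slot; three discs in it, the lowest on the worktop. Housing behind it 55 mm high, with the plunger at x = 58 mm
- outlet (a point): Point on the worktop in front of the slot where the centre of the pushed-out disc comes to lie (within about 10 mm), 61 mm from the stack's axis. Pressing the plunger drives a steel blade through the well, 2.7 mm for each mm of press, which pushes the lowest disc straight out along the dispenser's -x; it draws back as the plunger rises, and the stack drops by one disc
- plunger (a joint): How far the plunger is pressed, m: 0 up, 0.024 right down on its stop. A spring returns it; pressing takes about 3 N at first and 4 to 6 N before the stop, more if fast; on the stop it is rigid
- plunger_top (a point): Centre of the top face of the plunger's flat blue cap, 38 mm in diameter, 100 mm above the worktop when up, 76 mm when right down
- disc0: The lowest disc of the stack, the one that comes out: metal puck with a dark face, 32 mm in diameter, 14 mm high, about 25 g. Origin: centre of its underside; z is its axis
- disc1: The middle disc of the stack, same make and origin; stays in the dispenser
- disc2: The top disc of the stack, same make and origin; stays in the dispenser
- green_square: Square outlined in green tape on the worktop (flat, no edge to catch on), 84 mm over the outside, 64 mm inside the tape, sides along its x and y. Origin: its centre on the worktop. It lies to the left or to the right of the dispenser's outlet, its centre about 95 to 120 mm sideways from it
- yellow_square: Same square in yellow tape, on the other side; not used
- vial: Amber screw vial with black cap, 22 mm in diameter, 44 mm high, standing loose beside the dispenser. Origin: centre of its underside
- red_bottle: Small white bottle with red cap, 32 mm in diameter, 60 mm high, standing loose beside the dispenser. Origin: centre of its underside
- tweezers: Metal tweezers lying loose in front of the dispenser, 124 mm long along their y, 22 mm wide, 9 mm high. Origin: centre of the underside

How it is judged:
By the outcome, as a careful person would: the job done as asked, in the order asked, and still so for the second after the job is handed in, with the robot touching nothing.
It also fails if it takes over 45 s, if anything falls off the work surface, if the arm or the gripper's body presses on something with over 40 N, if the wrist force passes 120 N, or if a joint passes its speed limit or range.

## Working session

There is one attempt and no reset: what is moved stays moved. The work goes in short steps, Python scripts to look and compute and a shell command to move; the robot and the scene stay as the last step left them, time stands still between calls to the robot, and variables do not carry over. Pictures are saved under pics/ and viewed, and the job is handed in when it is done.

```bash
mkdir -p pics; ls; python3 - <<'E'
from rig import state, imaging, r
import cv2
s=state()
for k in s: print(k,s[k])
for n in("side","top"):
    c=imaging.read_camera(n); cv2.imwrite(f"pics/{n}0.png",c["pixels"][:,:,::-1])
    print(n,c["K"],c["k1"],c["eye"],c["rotation"])
E
```

```text
pics
clock 0.0
qpos [-1.52281448e+00  2.59365885e-01  1.53608107e+00  1.01866963e-06
  1.34797769e+00 -2.02799212e-01]
dq [ 0.00064732 -0.00051278 -0.00071926 -0.0005529  -0.00189829 -0.00082738]
effort [ 6.64029485e-04 -4.46026433e+01 -2.90560716e+01 -1.98118096e-04
  1.19569097e-02  1.05948811e-05]
eef_pos [ 0.13648651 -0.53226115  0.23046317]
eef_rot [[ 2.48160361e-01 -9.68718962e-01 -8.68761569e-05]
 [-9.68717305e-01 -2.48160100e-01  1.82992855e-03]
 [-1.79424568e-03 -3.69957292e-04 -9.99998322e-01]]
wrist_force [-0.38081709 -0.54033229  0.39204579]
wrist_torque [-0.04977264 -0.03342196  0.00944171]
finger_gap 0.0851983372118474
side [[448.92544766   0.         280.37402876]
 [  0.         448.92544766 213.77294744]
 [  0.           0.           1.        ]] -0.026547713692983897 [0.37076369 0.69466934 0.60474916] [[-0.97049295 -0.15561236  0.18419617]
 [-0.24085215  0.58895759 -0.77143969]
 [ 0.01156182 -0.79304082 -0.60905876]]
top [[514.14972003   0.         276.36514943]
 [  0.         514.14972003 207.52602273]
 [  0.           0.           1.        ]] 0.03411865245813091 [0.4162953  0.02568953 0.92908769] [[ 0.01736003 -0.98726014  0.15816462]
 [-0.999843   -0.01657948  0.00625326]
 [-0.00355131 -0.15824834 -0.98739296]]
```

View pics/side0.png

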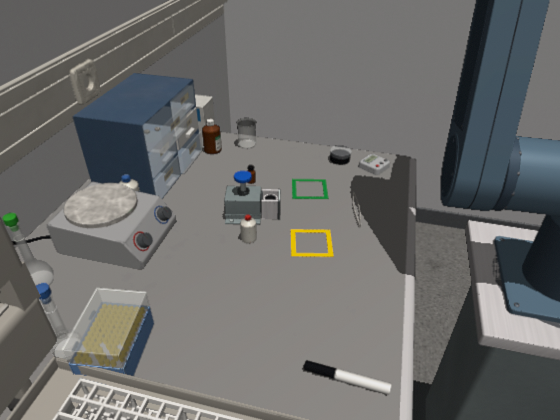

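View pics/top0.png

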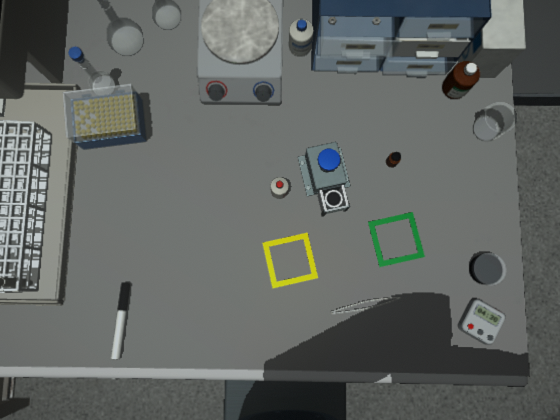

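The top view shows the blue cap at about (329,160), the well at (334,199), the green square at (396,239), the yellow one at (290,260), the vial at (394,159), the bottle at (280,186) and the tweezers at (365,306). I'll enlarge it next.

```bash
cat > h.py <<'E'
import numpy as np, cv2
from rig import state, imaging, r
def ray(c,u,v):
    K=c["K"]; d=np.array([(u-K[0,2])/K[0,0],(v-K[1,2])/K[1,1]])
    s=d.copy()
    for _ in range(20): s=d/(1+c["k1"]*(s@s))
    return c["rotation"]@np.array([s[0],s[1],1.])
def pt(c,u,v,z):
    w=ray(c,u,v); e=np.array(c["eye"]); return e+w*(z-e[2])/w[2]
def proj(c,P):
    q=c["rotation"].T@(np.array(P)-c["eye"]); s=q[:2]/q[2]; s=s*(1+c["k1"]*(s@s))
    return c["K"][:2,:2]@s+c["K"][:2,2]
def crop(c,u0,v0,w,h,f,name):
    im=c["pixels"][v0:v0+h,u0:u0+w,::-1]
    cv2.imwrite(name,cv2.resize(im,None,fx=f,fy=f,interpolation=cv2.INTER_CUBIC))
E
python3 - <<'E'
from h import *
c=imaging.read_camera("top"); crop(c,250,130,190,145,4,"pics/t1.png")
c=imaging.read_camera("side"); crop(c,210,150,160,120,5,"pics/s1.png")
E
```

```text
(no output)
```

View pics/t1.png

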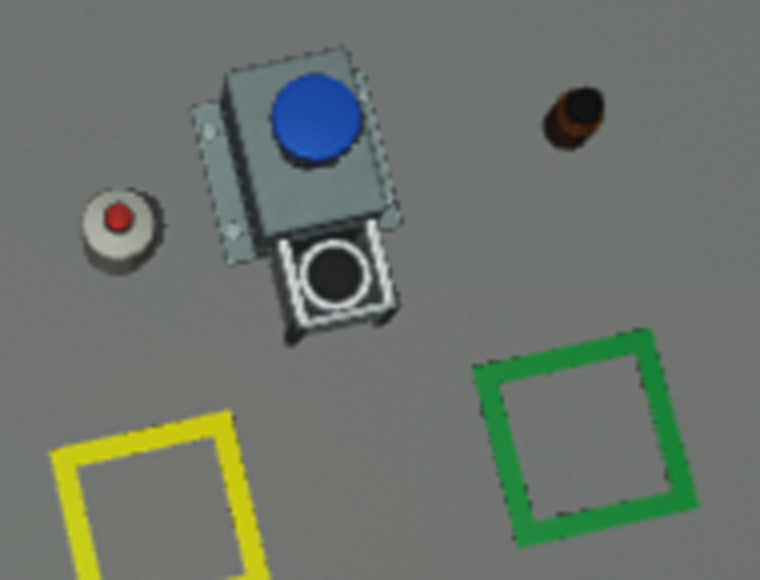

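View pics/s1.png

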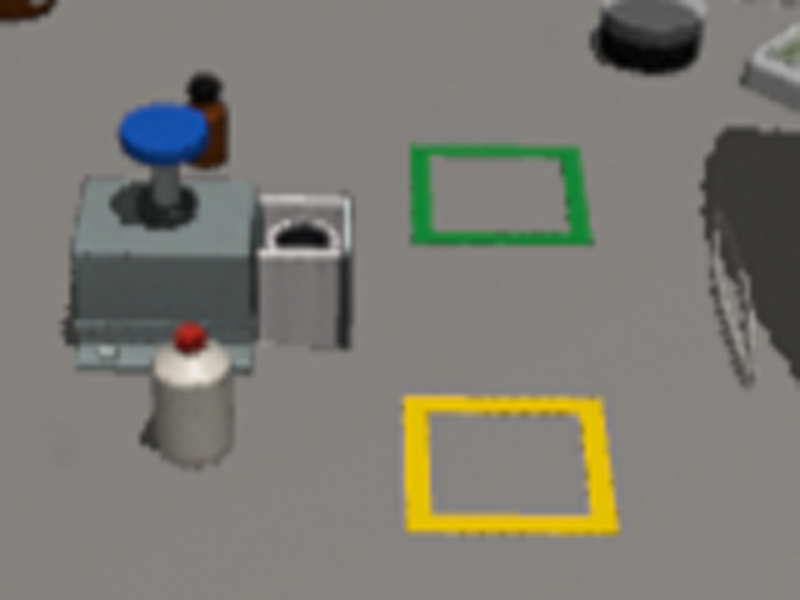

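The crops show the cap centred at t1 (317,118), the top disc at (335,274) and the outer green corners at (474,366), (651,330), (697,504) and (520,545). In the side crop the cap is at (164,130).

```bash
python3 - <<'E'
from h import *
np.set_printoptions(precision=4,suppress=True)
c=imaging.read_camera("top"); d=imaging.read_camera("side")
T=lambda x,y,z: pt(c,(x+.5)/4-.5+250,(y+.5)/4-.5+130,z)
S=lambda x,y,z: pt(d,(x+.5)/5-.5+210,(y+.5)/5-.5+150,z)
cap=T(317,115,.1); print("cap",cap,S(164,130,.1))
print("disc2 top",T(335,274,.042))
g=np.array([T(*p,0) for p in[(474,366),(651,330),(697,504),(520,545)]]); print(g,g.mean(0),[np.linalg.norm(g[i]-g[i-1]) for i in range(4)])
gs=np.array([S(*p,0) for p in[(411,145),(578,147),(592,244),(410,243)]]);print(gs,gs.mean(0))
print("vial cap",T(584,105,.044),"bottle",T(118,217,.06),S(190,335,.058))
print("wellfrontcorners",T(304,329,.05),T(394,308,.05))
for p in [(332,312),(398,296)]: print("tweez", pt(c,*p,0))
a=T(335,274,.042); x=(cap-a)[:2]; print("dist",np.linalg.norm(x),np.degrees(np.arctan2(x[1],x[0])))
E
```

```text
cap [ 0.633  -0.0546  0.1   ] [ 0.6308 -0.0506  0.1   ]
disc2 top [ 0.5767 -0.0682  0.042 ]
[[ 0.5429 -0.1358  0.    ]
 [ 0.5608 -0.2163  0.    ]
 [ 0.4821 -0.2348  0.    ]
 [ 0.4623 -0.1554  0.    ]] [ 0.512  -0.1856  0.    ] [np.float64(0.08293163476974898), np.float64(0.08247499760478902), np.float64(0.08084683703462335), np.float64(0.08185750119917366)]
[[ 0.5607 -0.2167  0.    ]
 [ 0.4807 -0.2362  0.    ]
 [ 0.4609 -0.1564  0.    ]
 [ 0.5428 -0.1355  0.    ]] [ 0.5113 -0.1862  0.    ]
vial cap [ 0.654  -0.1778  0.044 ] bottle [0.5969 0.0272 0.06  ] [0.5967 0.0277 0.058 ]
wellfrontcorners [ 0.5509 -0.054   0.05  ] [ 0.5608 -0.0928  0.05  ]
tweez [ 0.3797 -0.0701  0.    ]
tweez [ 0.4098 -0.187   0.    ]
dist 0.057905205674110026 13.586214025463182
```

Cap, stack and square agree: yaw is about 13.5°, the cap-to-stack distance is 58 mm as specified, and the square measures 82–83 mm. That puts the outlet near (0.517, -0.082) and green at (0.512, -0.186). First I'll turn the tool to align with the push direction and shut the jaws.

```bash
python3 -m inch '[{"roll":-6.6,"jaw":0},{"roll":-6.6,"jaw":0},{"roll":-6.6,"jaw":0},{"roll":-6.6,"jaw":0},{"roll":-6.6,"jaw":0},{"roll":-6.6,"jaw":0},{"roll":-6.6,"jaw":0},{"roll":-6.6,"jaw":0},{"roll":-6.6,"jaw":0},{"roll":-6.6,"jaw":0},{"roll":-6.6,"jaw":0},{"jaw":0}]' 40; python3 - <<'E'
from h import *
s=state(); R=s["eef_rot"]; print(R.round(4),s["eef_pos"])
print("delta tool mm",1000*R.T@(np.array([.632,-.053,.135])-s["eef_pos"]))
E
```

```text
[[ 2.482e-01 -9.687e-01 -0.000e+00]
 [-9.687e-01 -2.482e-01  7.000e-04]
 [-7.000e-04 -2.000e-04 -1.000e+00]] [ 0.13652529 -0.53260874  0.23099931]
delta tool mm [-341.5679846  -598.99131076   96.31365114]invalid input
```

```bash
python3 -m inch '[{"dx":0,"dy":0,"dz":0,"roll":-6.6,"jaw":0},{"dx":0,"dy":0,"dz":0,"roll":-6.6,"jaw":0},{"dx":0,"dy":0,"dz":0,"roll":-6.6,"jaw":0},{"dx":0,"dy":0,"dz":0,"roll":-6.6,"jaw":0},{"dx":0,"dy":0,"dz":0,"roll":-6.6,"jaw":0},{"dx":0,"dy":0,"dz":0,"roll":-6.6,"jaw":0},{"dx":0,"dy":0,"dz":0,"roll":-6.6,"jaw":0},{"dx":0,"dy":0,"dz":0,"roll":-6.6,"jaw":0},{"dx":0,"dy":0,"dz":0,"roll":-6.6,"jaw":0},{"dx":0,"dy":0,"dz":0,"roll":-6.6,"jaw":0},{"dx":0,"dy":0,"dz":0,"roll":-6.6,"jaw":0}]' 40; python3 - <<'E'
from h import *
s=state(); R=s["eef_rot"]; print(R.round(4),s["eef_pos"],s["clock"])
print("delta tool mm",1000*R.T@(np.array([.632,-.053,.135])-s["eef_pos"]))
E
```

```text
clock: 1.22
eef_pos: [0.1365, -0.5327, 0.2312]
eef_rot: [[0.999, -0.047, 0.0], [-0.047, -0.999, 0.0], [-0.0, -0.0, -1.0]]
wrist_force: [0.7, -0.4, -0.1]
finger_gap: -0.0001
[[ 9.989e-01 -4.720e-02  0.000e+00]
 [-4.720e-02 -9.989e-01  2.000e-04]
 [-0.000e+00 -2.000e-04 -1.000e+00]] [ 0.13654365 -0.53272633  0.23122097] 1.2167
delta tool mm [ 472.28613898 -502.5372921    96.3062376 ]
```

```bash
python3 -m inch '[{"dx":23.6,"dy":-25.1,"dz":0,"roll":0,"jaw":0},{"dx":23.6,"dy":-25.1,"dz":0,"roll":0,"jaw":0},{"dx":23.6,"dy":-25.1,"dz":0,"roll":0,"jaw":0},{"dx":23.6,"dy":-25.1,"dz":0,"roll":0,"jaw":0},{"dx":23.6,"dy":-25.1,"dz":0,"roll":0,"jaw":0},{"dx":23.6,"dy":-25.1,"dz":0,"roll":0,"jaw":0},{"dx":23.6,"dy":-25.1,"dz":0,"roll":0,"jaw":0},{"dx":23.6,"dy":-25.1,"dz":0,"roll":0,"jaw":0},{"dx":23.6,"dy":-25.1,"dz":0,"roll":0,"jaw":0},{"dx":23.6,"dy":-25.1,"dz":0,"roll":0,"jaw":0},{"dx":23.6,"dy":-25.1,"dz":0,"roll":0,"jaw":0},{"dx":23.6,"dy":-25.1,"dz":0,"roll":0,"jaw":0},{"dx":23.6,"dy":-25.1,"dz":0,"roll":0,"jaw":0},{"dx":23.6,"dy":-25.1,"dz":0,"roll":0,"jaw":0},{"dx":23.6,"dy":-25.1,"dz":0,"roll":0,"jaw":0},{"dx":23.6,"dy":-25.1,"dz":0,"roll":0,"jaw":0},{"dx":23.6,"dy":-25.1,"dz":0,"roll":0,"jaw":0},{"dx":23.6,"dy":-25.1,"dz":0,"roll":0,"jaw":0},{"dx":23.6,"dy":-25.1,"dz":0,"roll":0,"jaw":0},{"dx":23.6,"dy":-25.1,"dz":0,"roll":0,"jaw":0}]'
python3 -m inch '[{"dx":0,"dy":0,"dz":25,"roll":0,"jaw":0},{"dx":0,"dy":0,"dz":25,"roll":0,"jaw":0},{"dx":0,"dy":0,"dz":25,"roll":0,"jaw":0},{"dx":0,"dy":0,"dz":16,"roll":0,"jaw":0},{"dx":0,"dy":0,"dz":0,"roll":0,"jaw":0},{"dx":0,"dy":0,"dz":0,"roll":0,"jaw":0}]'
python3 - <<'E'
from h import *
c=imaging.read_camera("top"); crop(c,250,100,160,120,5,"pics/t2.png")
c=imaging.read_camera("side"); crop(c,180,90,160,120,5,"pics/s2.png"); print(state()["eef_pos"],state()["wrist_force"])
E
```

```text
clock: 2.88
eef_pos: [0.6354, -0.055, 0.2312]
eef_rot: [[0.999, -0.053, -0.0], [-0.053, -0.999, -0.0], [-0.0, 0.0, -1.0]]
wrist_force: [-0.1, -0.8, 0.7]
finger_gap: 0.0003
clock: 3.38
eef_pos: [0.6338, -0.0563, 0.1395]
eef_rot: [[0.999, -0.053, -0.002], [-0.053, -0.999, 0.001], [-0.002, -0.0, -1.0]]
wrist_force: [0.9, 0.0, 0.4]
finger_gap: 0.0001
[ 0.63534064 -0.05676254  0.14180256] [-0.12935551 -0.28133569 -0.0433067 ]
```

View pics/t2.png

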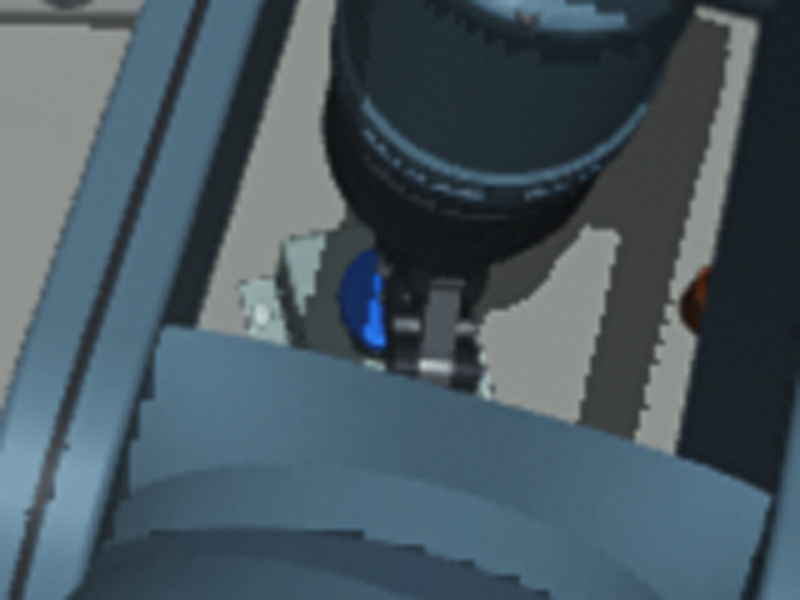

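View pics/s2.png

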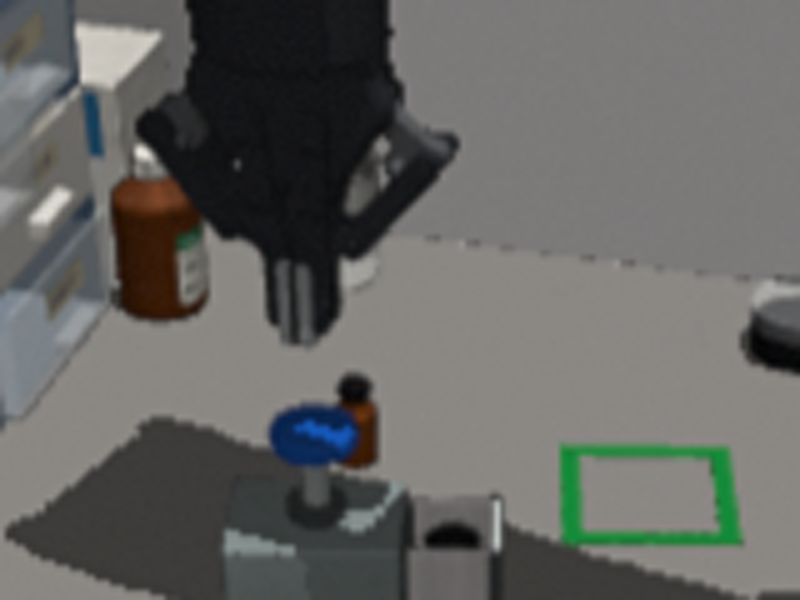

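The gripper tips are above the cap, about 3 mm off its centre. I'll correct that and lower onto it slowly.

```bash
python3 -m inch '[{"dx":-1.2,"dy":-1.8,"dz":10,"roll":0,"jaw":0},{"dx":-1.2,"dy":-1.8,"dz":10,"roll":0,"jaw":0},{"dx":0,"dy":0,"dz":10,"roll":0,"jaw":0},{"dx":0,"dy":0,"dz":5,"roll":0,"jaw":0},{"dx":0,"dy":0,"dz":3,"roll":0,"jaw":0},{"dx":0,"dy":0,"dz":3,"roll":0,"jaw":0},{"dx":0,"dy":0,"dz":3,"roll":0,"jaw":0},{"dx":0,"dy":0,"dz":3,"roll":0,"jaw":0},{"dx":0,"dy":0,"dz":3,"roll":0,"jaw":0}]'
python3 -m inch '[{"dx":0,"dy":0,"dz":2,"roll":0,"jaw":0},{"dx":0,"dy":0,"dz":2,"roll":0,"jaw":0},{"dx":0,"dy":0,"dz":2,"roll":0,"jaw":0},{"dx":0,"dy":0,"dz":0,"roll":0,"jaw":0}]'

```

```text
clock: 4.23
eef_pos: [0.6318, -0.0526, 0.091]
eef_rot: [[0.999, -0.053, -0.001], [-0.053, -0.999, 0.0], [-0.001, -0.0, -1.0]]
wrist_force: [-4.6, 0.8, 6.0]
finger_gap: 0.0
clock: 4.57
eef_pos: [0.6319, -0.0526, 0.0847]
eef_rot: [[0.999, -0.053, -0.0], [-0.053, -0.999, 0.0], [-0.0, -0.0, -1.0]]
wrist_force: [-3.6, 1.3, 4.2]
finger_gap: 0.0
```

```bash
python3 -m inch '[{"dx":0,"dy":0,"dz":2,"roll":0,"jaw":0},{"dx":0,"dy":0,"dz":2,"roll":0,"jaw":0},{"dx":0,"dy":0,"dz":2,"roll":0,"jaw":0},{"dx":0,"dy":0,"dz":1.5,"roll":0,"jaw":0},{"dx":0,"dy":0,"dz":0,"roll":0,"jaw":0}]'
python3 -m inch '[{"dx":0,"dy":0,"dz":1,"roll":0,"jaw":0},{"dx":0,"dy":0,"dz":1,"roll":0,"jaw":0},{"dx":0,"dy":0,"dz":0,"roll":0,"jaw":0}]'

```

```text
clock: 4.98
eef_pos: [0.632, -0.0527, 0.0772]
eef_rot: [[0.999, -0.053, -0.0], [-0.053, -0.999, 0.0], [-0.0, -0.0, -1.0]]
wrist_force: [-3.7, 1.7, 5.9]
finger_gap: 0.0001
clock: 5.23
eef_pos: [0.6321, -0.0527, 0.076]
eef_rot: [[0.999, -0.053, 0.0], [-0.053, -0.999, -0.0], [0.0, 0.0, -1.0]]
wrist_force: [-4.5, 1.7, 9.1]
finger_gap: -0.0002
```

```bash
python3 -m inch '[{"dx":0,"dy":0,"dz":1,"roll":0,"jaw":0},{"dx":0,"dy":0,"dz":1,"roll":0,"jaw":0},{"dx":0,"dy":0,"dz":0,"roll":0,"jaw":0}]'
python3 - <<'E'
from h import *
c=imaging.read_camera("side"); crop(c,210,150,160,120,5,"pics/s3.png")
E
```

```text
clock: 5.48
eef_pos: [0.6322, -0.0527, 0.0759]
eef_rot: [[0.999, -0.053, 0.001], [-0.053, -0.999, -0.001], [0.001, 0.0, -1.0]]
wrist_force: [-9.2, 1.3, 19.3]
finger_gap: -0.0002
```

View pics/s3.png

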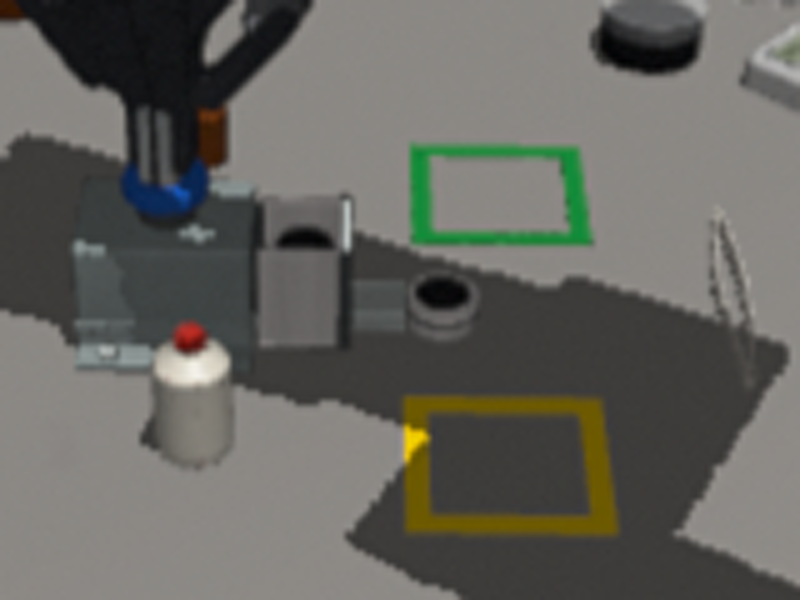

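The plunger is on its stop: z stays at 0.0759 and the force rises to 19 N. The disc is out at s3 (441,300), with the blade behind it. Now I'll let the plunger rise and move clear.

```bash
python3 -m inch '[{"dx":0,"dy":0,"dz":-4,"roll":0,"jaw":0},{"dx":0,"dy":0,"dz":-4,"roll":0,"jaw":0},{"dx":0,"dy":0,"dz":-4,"roll":0,"jaw":0},{"dx":0,"dy":0,"dz":-4,"roll":0,"jaw":0},{"dx":0,"dy":0,"dz":-4,"roll":0,"jaw":0},{"dx":0,"dy":0,"dz":-4,"roll":0,"jaw":0},{"dx":0,"dy":0,"dz":-6,"roll":0,"jaw":0},{"dx":0,"dy":0,"dz":-10,"roll":0,"jaw":0},{"dx":0,"dy":0,"dz":-15,"roll":0,"jaw":0.24},{"dx":0,"dy":0,"dz":-15,"roll":0,"jaw":0.24},{"dx":0,"dy":0,"dz":-15,"roll":0,"jaw":0.24},{"dx":0,"dy":0,"dz":-5,"roll":0,"jaw":0.24},{"dx":0,"dy":0,"dz":0,"roll":0,"jaw":0.24}]'
python3 - <<'E'
from h import *
c=imaging.read_camera("side"); crop(c,210,150,160,120,5,"pics/s4.png"); print(state()["eef_pos"],state()["finger_gap"])
c=imaging.read_camera("top"); crop(c,250,130,190,145,4,"pics/t4.png")
E
```

```text
clock: 6.62
eef_pos: [0.6334, -0.053, 0.165]
eef_rot: [[0.999, -0.053, 0.004], [-0.053, -0.999, -0.001], [0.004, 0.001, -1.0]]
wrist_force: [-0.2, -0.1, 0.5]
finger_gap: 0.0205
[ 0.63263479 -0.0528433   0.16357536] 0.020474595241559403
```

View pics/s4.png

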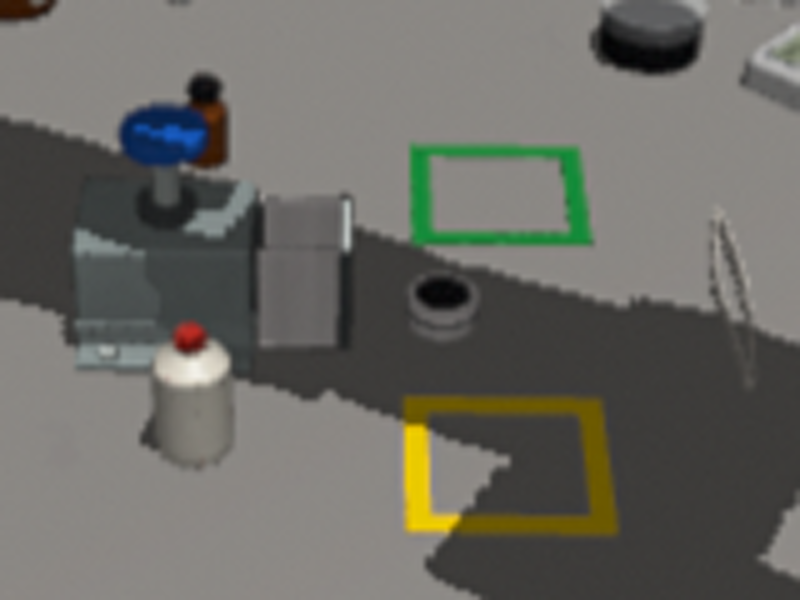

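View pics/t4.png

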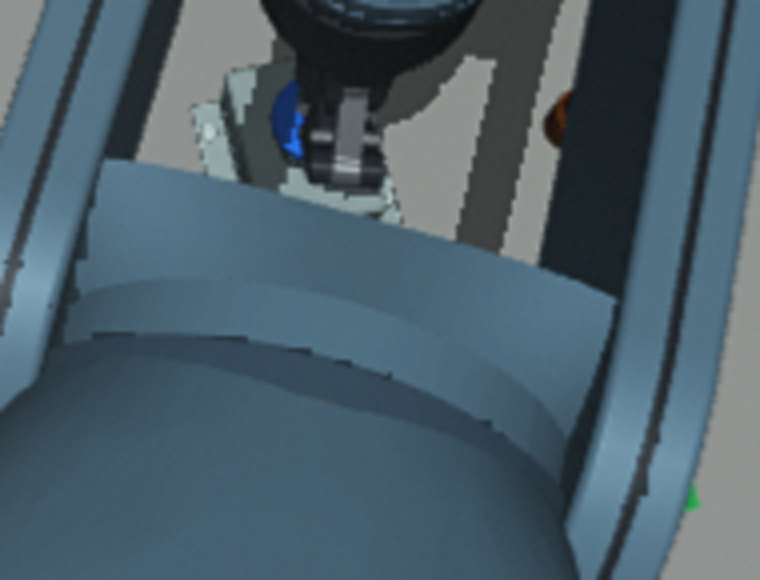

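The plunger is back up, the blade is in, and one disc lies free with its top centre at s4 (443,297). The well's front corner is near the path, so I'll turn the tool to the dispenser's yaw (roll of about -16.5°) and work out the distances.

```bash
python3 - <<'E'
from h import *
d=imaging.read_camera("side")
S=lambda x,y,z: pt(d,(x+.5)/5-.5+210,(y+.5)/5-.5+150,z)
D=S(442,296,.014); print("disc",D, S(442,328,0.0))
t=np.radians(13.5); ex=np.array([np.cos(t),np.sin(t)]); ey=np.array([-ex[1],ex[0]])
f=lambda v:(1000*np.array([v@ex,v@ey])).round(1)
st=np.array([.5765,-.068]); print("disc in disp", f(D[:2]-st), "green in disp",f(np.array([.5117,-.186])-st),"tcp",f(state()["eef_pos"][:2]-st),"bottle",f(np.array([.597,.0275])-st))
e=state(); print(e["eef_pos"],e["clock"])
for P in [(441,276),(411,297),(475,297)]: print(S(*P,.014))
E
```

```text
disc [ 0.51634276 -0.08084442  0.014     ] [ 0.51484036 -0.07622637  0.        ]
disc in disp [-61.5   1.6] green in disp [-90.6 -99.6] tcp [57.2  2.1] bottle [42.2 88.1]
[ 0.63167834 -0.05263737  0.16196162] 6.7667
[ 0.51988959 -0.09520628  0.014     ]
[ 0.52934048 -0.07664955  0.014     ]
[ 0.50217974 -0.08383671  0.014     ]
```

```bash
python3 -m inch '[{"dx":0,"dy":0,"dz":0,"roll":-5.5,"jaw":0.24},{"dx":0,"dy":0,"dz":0,"roll":-5.5,"jaw":0.24},{"dx":0,"dy":0,"dz":0,"roll":-5.5,"jaw":0.24},{"dx":-20,"dy":-6.5,"dz":0,"roll":0,"jaw":0.24},{"dx":-20,"dy":-6.5,"dz":0,"roll":0,"jaw":0.24},{"dx":-20,"dy":-6.5,"dz":0,"roll":0,"jaw":0.24},{"dx":-20,"dy":-6.5,"dz":0,"roll":0,"jaw":0.24},{"dx":-20,"dy":-6.5,"dz":0,"roll":0,"jaw":0.24},{"dx":-19,"dy":-6.5,"dz":0,"roll":0,"jaw":0.24},{"dx":0,"dy":0,"dz":20,"roll":0,"jaw":0.24},{"dx":0,"dy":0,"dz":20,"roll":0,"jaw":0.24},{"dx":0,"dy":0,"dz":20,"roll":0,"jaw":0.24},{"dx":0,"dy":0,"dz":20,"roll":0,"jaw":0.24},{"dx":0,"dy":0,"dz":15,"roll":0,"jaw":0.24},{"dx":0,"dy":0,"dz":0,"roll":0,"jaw":0.24},{"dx":0,"dy":0,"dz":0,"roll":0,"jaw":0.24},{"dx":0,"dy":0,"dz":0,"roll":0,"jaw":0.24}]'
cat > w.py <<'E'
from h import *
e=state(); t=np.radians(13.5); ex=np.array([np.cos(t),np.sin(t)]); ey=np.array([-ex[1],ex[0]])
v=e["eef_pos"][:2]-np.array([.5765,-.068]); R=e["eef_rot"]
print("disp frame",(1000*v@ex).round(1),(1000*v@ey).round(1),"z",e["eef_pos"][2],"yaw",np.degrees(np.arctan2(R[1,0],R[0,0])),e["clock"],e["wrist_force"].round(1))
E
python3 w.py; python3 w.py
python3 - <<'E'
from h import *
c=imaging.read_camera("side"); crop(c,210,150,160,120,5,"pics/s5.png")
E
```

```text
clock: 8.18
eef_pos: [0.5076, -0.0426, 0.0681]
eef_rot: [[0.972, 0.233, -0.0], [0.233, -0.972, 0.0], [-0.0, -0.0, -1.0]]
wrist_force: [-0.0, 0.3, 0.3]
finger_gap: 0.0202
disp frame -61.1 40.8 z 0.06809438966412087 yaw 13.471888365969518 8.1833 [-0.   0.3  0.3]
disp frame -61.1 40.8 z 0.06809438966412087 yaw 13.471888365969518 8.1833 [-0.   0.3  0.3]
```

View pics/s5.png

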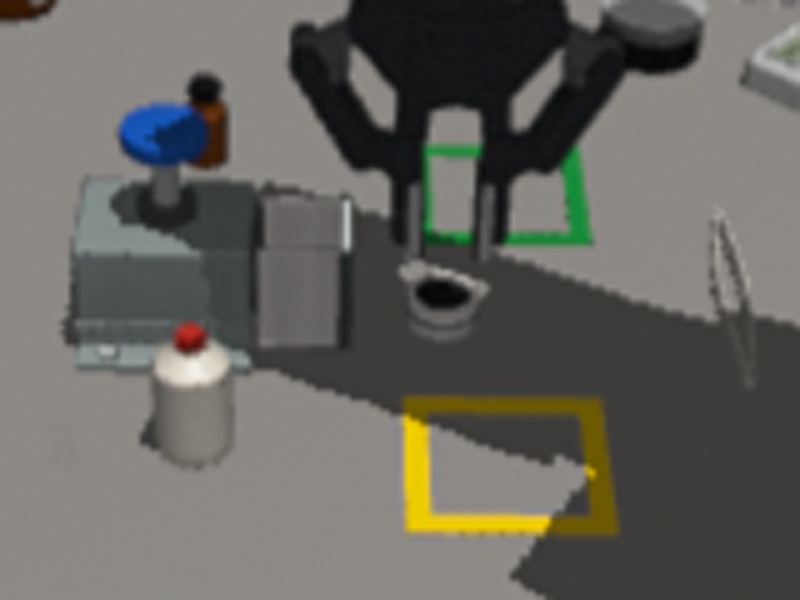

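The gripper's links spread wide along the jaw axis and would come close to the well. I'll use a safer arrangement: jaw axis along the push line, jaws about 50 mm apart straddling the disc, and the rear fingertip pushing it. I'll turn the tool and open the jaws here, above the worktop.

```bash
python3 -m inch '[{"dx":0,"dy":0,"dz":0,"roll":-6.7,"jaw":0.62},{"dx":0,"dy":0,"dz":0,"roll":-6.7,"jaw":0.62},{"dx":0,"dy":0,"dz":0,"roll":-6.7,"jaw":0.62},{"dx":0,"dy":0,"dz":0,"roll":-6.7,"jaw":0.62},{"dx":0,"dy":0,"dz":0,"roll":-6.7,"jaw":0.62},{"dx":0,"dy":0,"dz":0,"roll":-6.7,"jaw":0.62},{"dx":0,"dy":0,"dz":0,"roll":-6.7,"jaw":0.62},{"dx":0,"dy":0,"dz":0,"roll":-6.7,"jaw":0.62},{"dx":0,"dy":0,"dz":0,"roll":-6.7,"jaw":0.62},{"dx":0,"dy":0,"dz":0,"roll":-6.7,"jaw":0.62},{"dx":0,"dy":0,"dz":0,"roll":-6.7,"jaw":0.62},{"dx":0,"dy":0,"dz":0,"roll":0,"jaw":0.62}]'
python3 - <<'E'
from h import *
c=imaging.read_camera("side"); crop(c,210,150,160,120,5,"pics/s6.png")
s=state(); R=s["eef_rot"]; print(R.round(4),s["eef_pos"],s["clock"],s["finger_gap"])
for p in ([.5163,-.0808,.03],[.5115,-.186,.004]): print("delta tool mm",1000*R.T@(np.array(p)-s["eef_pos"]))
E
```

```text
clock: 9.23
eef_pos: [0.5082, -0.0427, 0.0691]
eef_rot: [[0.045, 0.999, 0.002], [0.999, -0.045, -0.001], [-0.001, 0.002, -1.0]]
wrist_force: [-0.7, -0.2, 0.5]
finger_gap: 0.0526
[[ 5.150e-02  9.987e-01  2.000e-03]
 [ 9.987e-01 -5.150e-02 -6.000e-04]
 [-5.000e-04  2.000e-03 -1.000e+00]] [ 0.5081055  -0.04272613  0.06889104] 9.2833 0.05294086422487932
delta tool mm [-37.58059604  10.06668066  38.93126521]
delta tool mm [-142.87462349   10.64270663   64.98728135]
```

View pics/s6.png

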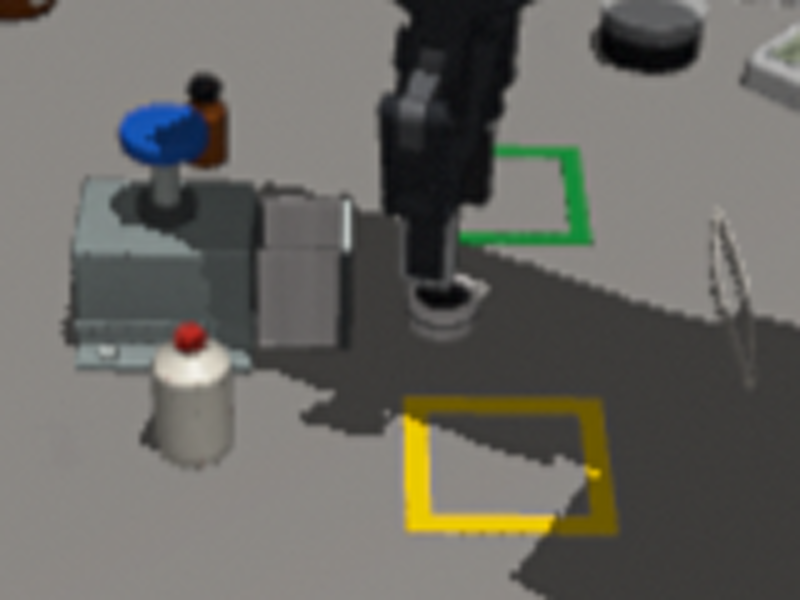

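The tool is turned and the near fingertip is at s6 (428,282). I'll check the tip height with the jaws this far open.

```bash
python3 - <<'E'
from h import *
d=imaging.read_camera("side")
for x,y in[(428,282),(410,274),(445,280)]:
    w=ray(d,(x+.5)/5-.5+210,(y+.5)/5-.5+150); e=np.array(d["eye"])
    for Y in(-.0165,-.003): print(e+w*(Y-e[1])/w[1])
print(state()["eef_pos"])
E
python3 -m inch '[{"dx":-12.5,"dy":3.4,"dz":0,"roll":0,"jaw":0.62},{"dx":-12.5,"dy":3.4,"dz":0,"roll":0,"jaw":0.62},{"dx":-12.5,"dy":3.4,"dz":0,"roll":0,"jaw":0.62},{"dx":0,"dy":0,"dz":10,"roll":0,"jaw":0.62},{"dx":0,"dy":0,"dz":10,"roll":0,"jaw":0.62},{"dx":0,"dy":0,"dz":10,"roll":0,"jaw":0.62},{"dx":0,"dy":0,"dz":10,"roll":0,"jaw":0.62},{"dx":0,"dy":0,"dz":0,"roll":0,"jaw":0.62},{"dx":0,"dy":0,"dz":0,"roll":0,"jaw":0.62}]'
python3 - <<'E'
from h import *
c=imaging.read_camera("side"); crop(c,250,160,128,96,6,"pics/s7.png")
E
```

```text
[ 0.5102235  -0.0165      0.06889426]
[ 0.50757616 -0.003       0.0790663 ]
[ 0.51770186 -0.0165      0.07146957]
[ 0.51491256 -0.003       0.08159272]
[ 0.50333304 -0.0165      0.0711973 ]
[ 0.5008165  -0.003       0.08132562]
[ 0.50800189 -0.04266042  0.06870774]
clock: 10.08
eef_pos: [0.5147, -0.0797, 0.0265]
eef_rot: [[0.049, 0.999, -0.003], [0.999, -0.049, 0.001], [0.001, -0.003, -1.0]]
wrist_force: [-0.1, -0.6, 0.4]
finger_gap: 0.053
```

View pics/s7.png

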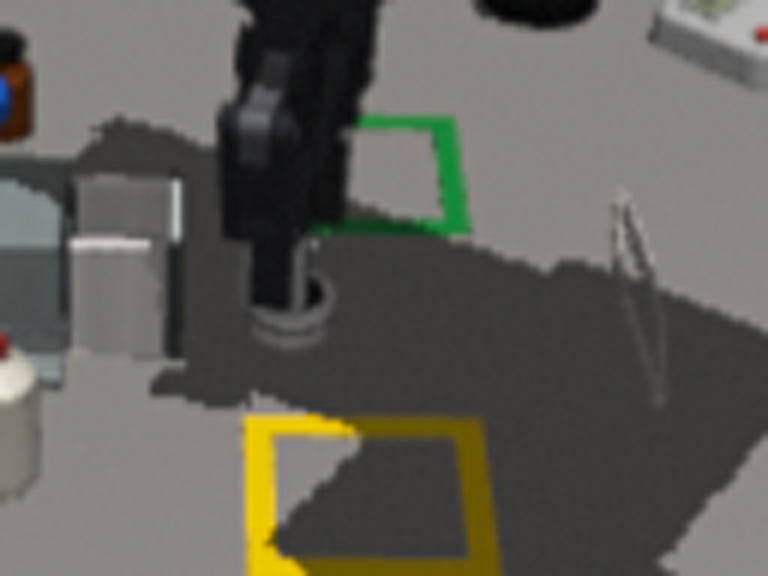

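```bash
python3 -m inch '[{"dx":0,"dy":0,"dz":8,"roll":0,"jaw":0.62},{"dx":0,"dy":0,"dz":6,"roll":0,"jaw":0.62},{"dx":0,"dy":0,"dz":5,"roll":0,"jaw":0.62},{"dx":0,"dy":0,"dz":5,"roll":0,"jaw":0.62},{"dx":0,"dy":0,"dz":0,"roll":0,"jaw":0.62},{"dx":0,"dy":0,"dz":0,"roll":0,"jaw":0.62}]'
python3 - <<'E'
from h import *
c=imaging.read_camera("side"); crop(c,250,160,128,96,6,"pics/s8.png"); 
s=state(); print(s["eef_pos"],s["eef_rot"].round(3)); 
o=lambda q:((q-[250,160]+.5)*6-.5).round()
tx=s["eef_rot"][:,0]
for k in(.0265,.041): print(o(proj(c,[s["eef_pos"][0]+tx[0]*k,s["eef_pos"][1]+tx[1]*k,s["eef_pos"][2]])))
E
```

```text
clock: 10.63
eef_pos: [0.5154, -0.0804, 0.0034]
eef_rot: [[0.049, 0.999, -0.001], [0.999, -0.049, 0.0], [0.0, -0.001, -1.0]]
wrist_force: [-0.0, -0.5, 0.5]
finger_gap: 0.053
[ 0.51570852 -0.08045762  0.00372337] [[ 0.049  0.999 -0.   ]
 [ 0.999 -0.049  0.   ]
 [ 0.    -0.    -1.   ]]
[272. 361.]
[261. 385.]
```

View pics/s8.png

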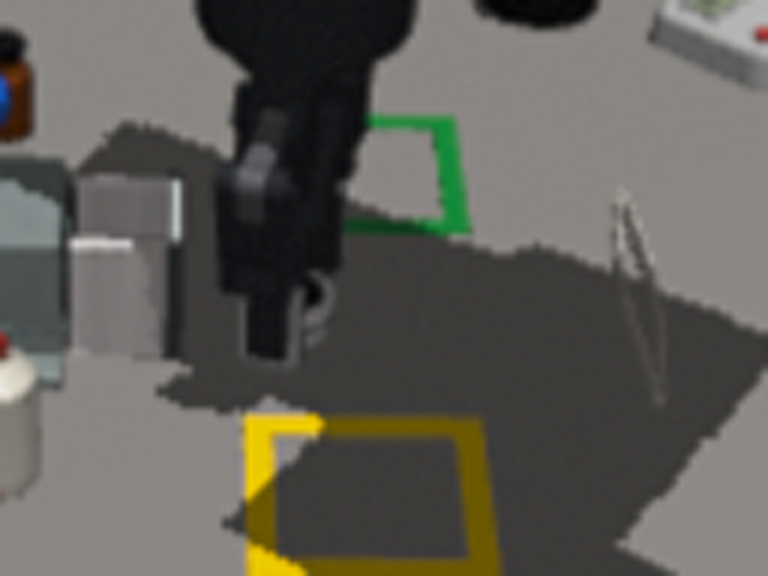

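The tips are straddling the disc, low enough and in line with it laterally. I'll push along tool -x.

```bash
python3 -m inch '[{"dx":-4,"dy":0,"dz":0,"roll":0,"jaw":0.62},{"dx":-4,"dy":0,"dz":0,"roll":0,"jaw":0.62},{"dx":-4,"dy":0,"dz":0,"roll":0,"jaw":0.62},{"dx":-4,"dy":0,"dz":0,"roll":0,"jaw":0.62},{"dx":-5,"dy":0,"dz":0,"roll":0,"jaw":0.62},{"dx":-5,"dy":0,"dz":0,"roll":0,"jaw":0.62},{"dx":-5,"dy":0,"dz":0,"roll":0,"jaw":0.62},{"dx":-5,"dy":0,"dz":0,"roll":0,"jaw":0.62},{"dx":-5,"dy":0,"dz":0,"roll":0,"jaw":0.62},{"dx":-5,"dy":0,"dz":0,"roll":0,"jaw":0.62},{"dx":-5,"dy":0,"dz":0,"roll":0,"jaw":0.62},{"dx":-5,"dy":0,"dz":0,"roll":0,"jaw":0.62},{"dx":-5,"dy":0,"dz":0,"roll":0,"jaw":0.62},{"dx":0,"dy":0,"dz":0,"roll":0,"jaw":0.62}]'
python3 - <<'E'
from h import *
c=imaging.read_camera("side"); crop(c,250,160,128,96,6,"pics/s9.png"); 
s=state(); print(s["eef_pos"],s["wrist_force"])
E
```

```text
clock: 11.85
eef_pos: [0.5129, -0.1425, 0.0039]
eef_rot: [[0.05, 0.999, 0.0], [0.999, -0.05, -0.0], [-0.0, 0.0, -1.0]]
wrist_force: [1.1, -0.5, 0.2]
finger_gap: 0.0526
[ 0.51275417 -0.1420282   0.00380349] [ 0.05243119  0.36225073 -0.29635462]
```

View pics/s9.png

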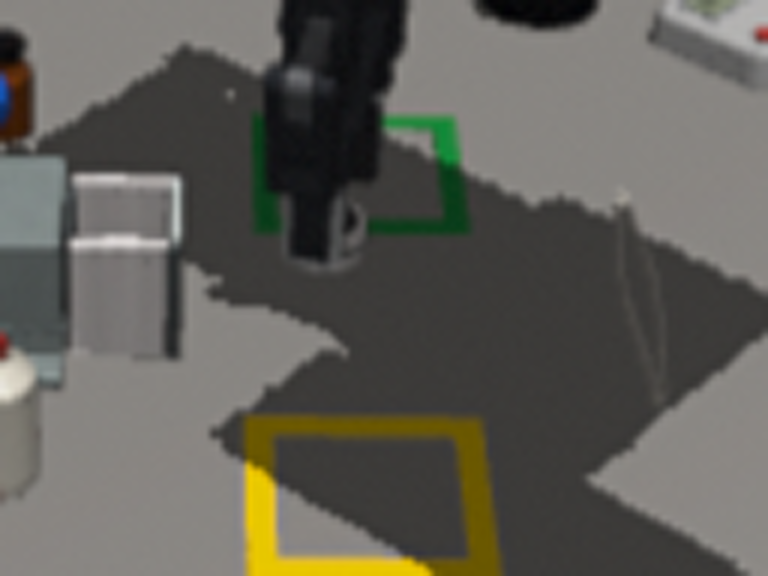

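The disc, at about s9 (330,235), is travelling with the rear fingertip. About 54 mm remains.

```bash
python3 -m inch '[{"dx":-5,"dy":0,"dz":0,"roll":0,"jaw":0.62},{"dx":-5,"dy":0,"dz":0,"roll":0,"jaw":0.62},{"dx":-5,"dy":0,"dz":0,"roll":0,"jaw":0.62},{"dx":-5,"dy":0,"dz":0,"roll":0,"jaw":0.62},{"dx":-5,"dy":0,"dz":0,"roll":0,"jaw":0.62},{"dx":-5,"dy":0,"dz":0,"roll":0,"jaw":0.62},{"dx":-5,"dy":0,"dz":0,"roll":0,"jaw":0.62},{"dx":-5,"dy":0,"dz":0,"roll":0,"jaw":0.62},{"dx":-5,"dy":0,"dz":0,"roll":0,"jaw":0.62},{"dx":-4,"dy":0,"dz":0,"roll":0,"jaw":0.62},{"dx":-3,"dy":0,"dz":0,"roll":0,"jaw":0.62},{"dx":-2,"dy":0,"dz":0,"roll":0,"jaw":0.62},{"dx":0,"dy":0,"dz":0,"roll":0,"jaw":0.62},{"dx":0,"dy":0,"dz":0,"roll":0,"jaw":0.62}]'
python3 - <<'E'
from h import *
c=imaging.read_camera("side"); crop(c,250,150,128,96,6,"pics/s10.png"); 
s=state(); print(s["eef_pos"],s["wrist_force"])
E
```

```text
clock: 13.07
eef_pos: [0.51, -0.1954, 0.0038]
eef_rot: [[0.05, 0.999, -0.0], [0.999, -0.05, 0.0], [0.0, -0.0, -1.0]]
wrist_force: [0.3, -0.4, 0.3]
finger_gap: 0.0529
[ 0.50999861 -0.19520541  0.00379964] [ 0.1378896  -0.08014211  0.38006814]
```

View pics/s10.png

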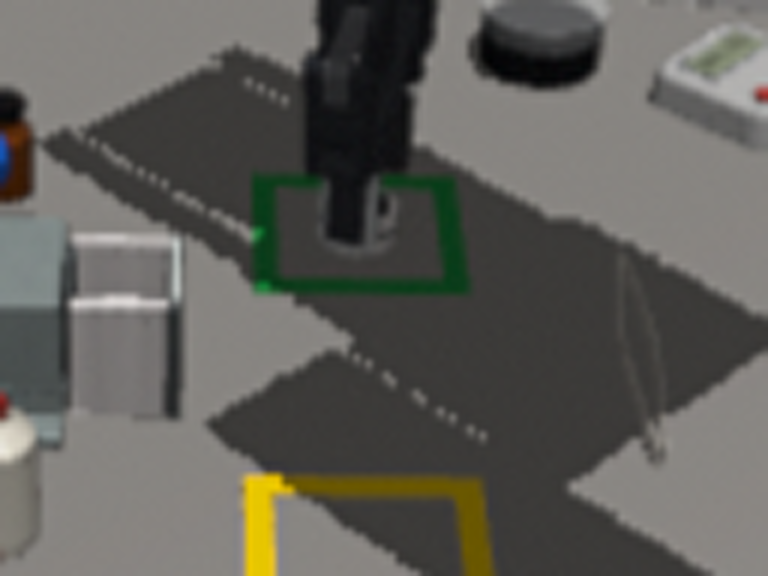

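The disc is inside the square at about s10 (358,225). I'll back the pad off 9 mm so neither finger touches it, then lift straight up and move aside.

```bash
python3 -m inch '[{"dx":4,"dy":0,"dz":0,"roll":0,"jaw":0.62},{"dx":5,"dy":0,"dz":0,"roll":0,"jaw":0.62},{"dx":0,"dy":0,"dz":0,"roll":0,"jaw":0.62},{"dx":0,"dy":0,"dz":-5,"roll":0,"jaw":0.62},{"dx":0,"dy":0,"dz":-10,"roll":0,"jaw":0.62},{"dx":0,"dy":0,"dz":-15,"roll":0,"jaw":0.62},{"dx":0,"dy":0,"dz":-25,"roll":0,"jaw":0.62},{"dx":0,"dy":0,"dz":-30,"roll":0,"jaw":0.62},{"dx":0,"dy":0,"dz":-30,"roll":0,"jaw":0.62},{"dx":0,"dy":0,"dz":-30,"roll":0,"jaw":0.62},{"dx":0,"dy":0,"dz":-30,"roll":0,"jaw":0.62},{"dx":-15,"dy":-10,"dz":0,"roll":0,"jaw":0.62},{"dx":-25,"dy":-15,"dz":0,"roll":0,"jaw":0.62},{"dx":-25,"dy":-15,"dz":0,"roll":0,"jaw":0.62},{"dx":-25,"dy":-15,"dz":0,"roll":0,"jaw":0.62},{"dx":-25,"dy":-15,"dz":0,"roll":0,"jaw":0.62},{"dx":-25,"dy":-15,"dz":0,"roll":0,"jaw":0.62},{"dx":-15,"dy":-10,"dz":0,"roll":0,"jaw":0.62},{"dx":0,"dy":0,"dz":0,"roll":0,"jaw":0.62},{"dx":0,"dy":0,"dz":0,"roll":0,"jaw":0.62}]'
python3 - <<'E'
from h import *
c=imaging.read_camera("side"); crop(c,210,150,160,120,5,"pics/s11.png"); 
c=imaging.read_camera("top"); crop(c,250,130,190,145,4,"pics/t11.png")
E
```

```text
clock: 14.78
eef_pos: [0.4075, -0.3371, 0.1796]
eef_rot: [[0.052, 0.999, 0.001], [0.999, -0.052, -0.0], [-0.0, 0.001, -1.0]]
wrist_force: [-0.1, 0.2, 1.3]
finger_gap: 0.0529
```

View pics/s11.png

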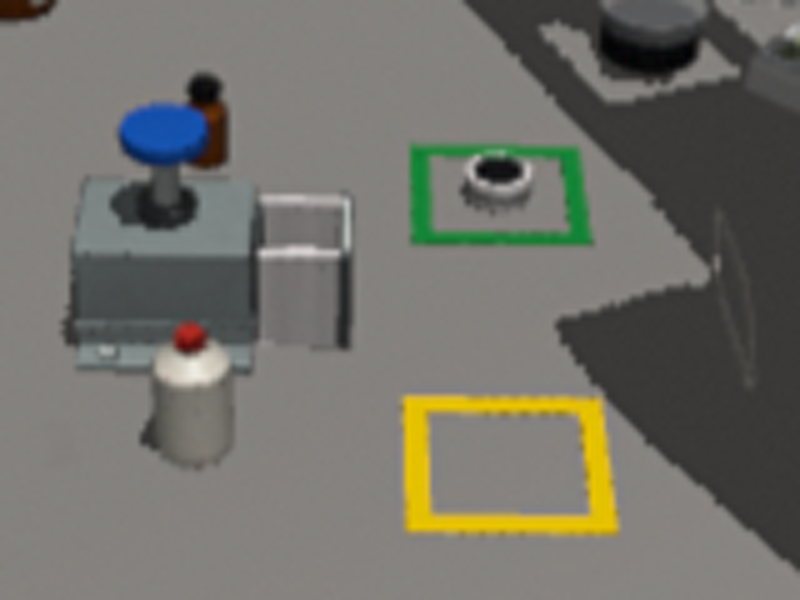

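View pics/t11.png

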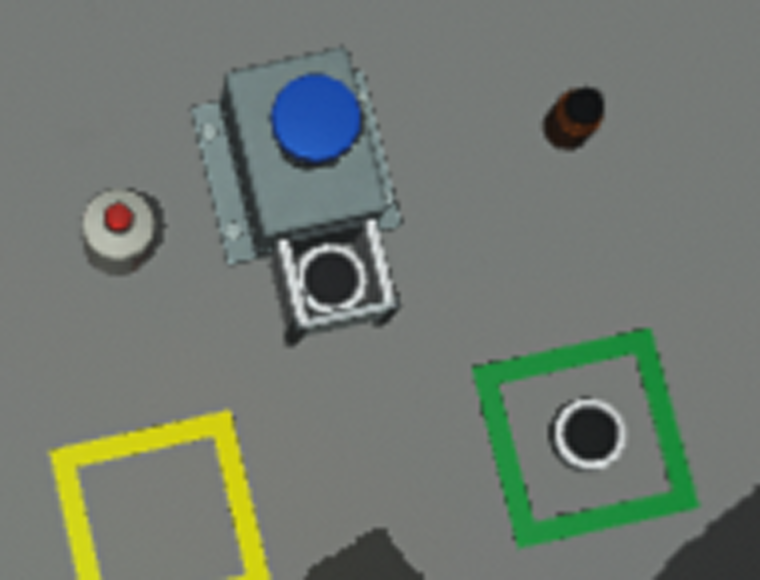

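The disc sits at t11 (589,433), against the square's centre at about (586,437), and clear of the tape on all sides. The stack has dropped inside the well. The vial, bottle and tweezers are at the same pixels as before, and the arm is clear.

```bash
python3 - <<'E'
from h import *
c=imaging.read_camera("top")
print(pt(c,(589.5)/4-.5+250,(433.5)/4-.5+130,.014)); print(r.hand_in())
E
```

```text
[ 0.51175858 -0.18402233  0.014     ]
the job is handed in; nothing more can be done
None
```

The disc is lying wholly inside the green square, and I've handed the job in at about 15 s on the robot's clock.

- **Press:** I pressed the plunger once to its stop with the jaws shut. The tool held at z = 0.0759 m while the force rose to about 19 N. I then let the plunger rise, which left one disc at the outlet.
- **Push:** With the jaws about 53 mm apart round the disc, I pushed it about 105 mm with the rear fingertip. I then backed off, lifted straight up and moved the arm aside.
- **Disc position:** In the last pictures its centre measures (0.512, -0.184) m, and the square's centre is (0.512, -0.186) m. It is about 2 mm off centre, where about 16 mm is allowed.
- **Everything else:** The plunger is up and the blade is in. The rest of the stack is in the well and has dropped by one; only its top disc is visible. The vial, bottle and tweezers have not visibly moved, and the robot touches nothing.

My first command was rejected as invalid because its rows lacked some keys, and it moved nothing. I also dropped my first plan for the push, because the gripper's links would have come too close to the dispenser. None of the final checks failed or disagreed.

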